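# Take the canister off the tipping stand

### The job

The white chemical canister is leaning forward on its sloping stand. Lift it off the stand by its top handle and set it down gently, upright, in the middle of the black rubber mat beside the stand, then let go of it. Do not drop it or press it down hard, and leave the bottle, the tank and the beaker where they are.

Things in the scene. Friction and masses are not known exactly. Their poses are not given: they have to be found in the camera images.
- canister: Closed white plastic canister, about 0.35 kg: box 130 (x, front to back) x 90 (y) x 150 mm (z), bar handle on top, black cap (28 mm wide, 14 high) on top 48 mm behind centre, black tap standing 38 mm out of its front (-x) at 32 mm height. Origin: centre of underside; z up its own axis. At the start it leans 30 degrees towards its front, which faces roughly to the robot.
- handle_grip (a point): Point to grip, mid-handle, 182 mm above the canister's underside and 10 mm forward (-x) of its centre; axes as the canister's. The handle is a straight bar along the canister's x, 88 mm long, 14 mm wide (y), 20 mm high (z), on a leg at each end: 60 mm of it is free, with a 22 mm gap down to the canister's top.
- stand: Grey steel stand, fixed, 170 x 156 mm. Its bed slopes 30 degrees, low at the front (-x), with two lip tabs 30 mm high (square to the bed) before the canister. Origin on the bench under the bed's centre, z up; the centre of the canister's underside rests 60 mm above it. A steel hoop behind the canister leans forward over it.
- hoop_top (a point): Middle of the top bar of the stand's hoop (10 mm rod, 144 mm wide, 300 mm long, square to the bed, 85 mm behind the bed's centre). It blocks a gripper pointing straight down at the handle; along the canister's own leaning axis the way is free. Axes as the stand's.
- mat: Black ribbed rubber mat, fixed on the bench, 220 x 220 mm, 5 mm thick. Origin: centre of its underside; z up.
- bottle: Bystander: closed white plastic bottle, 72 mm across, 190 mm high, loose. Origin: centre of its underside.
- tank: Bystander: black film developing tank with lid, 98 mm across, 125 mm high, loose. Origin: centre of its underside.
- beaker: Bystander: clear plastic beaker, 84 mm across the mouth, 120 mm high, loose. Origin: centre of its underside.
Things that resemble listed ones, but are neither listed nor needed, are in the scene too. What is shaped like the canister but pink is not meant.

How it is judged:
By the outcome, as a careful person would: the job done as asked, in the order asked, and still so for the second after the job is handed in, with the robot touching nothing.
It also fails if it takes over 54 s, if anything falls off the work surface, if the arm or the gripper's body presses on something with over 40 N, if the wrist force passes 120 N, or if a joint passes its speed limit or range.

### The arm

A 6-joint arm with a two-finger parallel gripper is mounted at the origin on the work surface. World frame = base frame: x ahead of the robot, y to its left, z up, the work surface at z = 0. Lengths are in m, angles in rad, forces in N, time in s.
With the tool pointing down it reaches from about 0.35 to 0.85 m from the base axis. Payload 8.1 kg.
Tool frame: the origin (TCP) lies at the very end of the fingers, on their centre line; the grasp point (between the pads) lies 19 mm behind it; z points along the fingers, x is the direction in which the jaws open and shut, and the axes are right-handed (so a half turn about z gives the same grasp; the last joint's range is limited). The gripper opens to 93 mm and grips with 3 to 60 N. Pads are 15 mm wide; open, the fingers measure 128 mm over their backs; the gripper's body (75 mm by 188 mm) begins 65 mm behind the grasp point.
Start: joints at [1.086, 0.13, 1.488, -0, 1.523, -0.085], TCP at [0.234, 0.553, 0.219] pointing down, gripper open.
Joint ranges: [-2.96, 2.96], [-0.89, 2.26], [0.02, 2.5], [-1.34, 4.48], [0, 2.73], [-2.66, 2.66]. Speed limits (rad/s): [2.39, 2.39, 2.79, 3.14, 3.14, 3.14].

### API

Orientations are given as a rotation vector (axis times angle).
In Python, from plant import robot gives the robot as it stands. The module is installed in compiled form; this text tells all that it offers.
- The arm moves only by the tool jog_arm, never from a script. Its argument "commands" is one flat list of numbers, 5 for each row, row after row: the gripper's target within -1 to 1 (shut at 1, half-way at 0, fully open at -1), then the shift along the tool's x, y, z in m, then the turn about the tool's z in degrees. A call has 1 to 20 rows; each row shifts and turns the commanded pose from where the row before left it, along the tool's axes as they then stand; what a row does not reach is not made up. A row lasts 1/12 s, in which the tool goes at most 41.7 mm and 7.16 degrees, less where a joint would pass 70% of its speed; a pose out of reach is approached as far as the arm can. A call is refused whole if a number of a shift passes 0.0417 or a number of a turn 7.16, either way. A call with a gripper value outside its range is refused whole. The fingers move at their own pace and stop on an object; "grip_force" is the grip in N (left out, the last holds). Time passes only in rows, so rows that do not move let the fingers close. It gives the time, the measured TCP pose, the force and the opening at its end, in the units of the state.
- robot.read_state(): the state, without advancing time (a new reading comes with each control period).
- robot.read_camera(name): name is "side" or "top" or "wrist"; returns a dict with "img" (480x640x3 uint8, blue, green, red), "vfov" (degrees; the focal length in pixels is half the picture's height over the tangent of half this angle, whatever the lens; pixels are square), "cx", "cy" (the principal point, pixels), "extrinsics" (4x4, takes a point from world to camera coordinates). Camera axes: x right, y down, z forward; pixel columns grow to the right and rows downward; lengths in m; the calibration is good to about 2 mm. A picture is of the moment at which its call begins. There is no depth.
- robot.close_job(): hands the job in, once; it reports no verdict.
Trained networks look in a picture, given as the dict that the camera call returned (one of the last four; its "shot" number tells which), for a name from the list of things; names that differ only in an ending like _2 or _b are one class to them, and where a whole thing is asked for, a point or a joint stands for the part that bears it (a point fixed in the world has none). Each returns a list of dicts, best first, with "score" (0 to 1); they miss things now and then, are a little off and sometimes report something else, mostly with a low value. They report only what shows in the picture. A call takes as long as a camera call. They do not tell look-alikes from the thing itself.
- robot.recognise(thing, picture): "box" ([centre column, centre row, width, height] as shares, 0 to 1, of the picture: columns of its width, rows of its height, round what is visible of it).
- robot.pinpoint(thing, picture): "position" ([row, column] as shares, 0 to 1, of the picture: columns of its width, rows of its height: a listed point, or the origin of a listed thing).
The state is a dict: "t": time; "q": joint angles; "dq": joint speeds; "joint_torque": joint torques, N m; "tool_pos": TCP position; "orientation": TCP orientation; "force": force on the tool from outside, world axes, zero at the start; "wrist_torque": the same for the moment, N m; "opening": finger opening in m.
Only numpy, scipy, OpenCV 4.12 (cv2) and the standard library are available. Lean on these libraries where they do the work, as an engineer would, in place of code of your own. Each camera call takes 0.05 s, during which the arm holds its last target.

## Working session

There is one attempt and no reset: what is moved stays moved. The work goes in short steps, Python scripts to look and compute and a tool call to move; the robot and the scene stay as the last step left them, time stands still between calls to the robot, and variables do not carry over. Pictures are saved under pics/ and viewed, and the job is handed in when it is done.

Besides the shell and the picture viewer there is one more tool, called after "Request:" as name(argument=value, ...) on one line, values as JSON. jog_arm: Moves the arm, as the interface text tells. Its arguments: {"type":"object","properties":{"commands":{"type":"array"},"grip_force":{"type":"number"}},"required":["commands"]}

```bash
mkdir -p pics; cat > h.py <<'E'
import numpy as np, cv2
from plant import robot
from scipy.spatial.transform import Rotation as R
def K(p):
    f=p["img"].shape[0]/2/np.tan(np.radians(p["vfov"])/2); return f
def proj(p,X):
    E=np.array(p["extrinsics"]);c=E[:3,:3]@np.array(X)+E[:3,3];f=K(p)
    return np.array([p["cx"]+f*c[0]/c[2],p["cy"]+f*c[1]/c[2]])
def ray(p,u,v):
    E=np.array(p["extrinsics"]);f=K(p)
    d=E[:3,:3].T@np.array([(u-p["cx"])/f,(v-p["cy"])/f,1]);o=-E[:3,:3].T@E[:3,3]
    return o,d/np.linalg.norm(d)
def atz(p,u,v,z):
    o,d=ray(p,u,v);return o+d*(z-o[2])/d[2]
def tri(obs):
    A=np.zeros((3,3));b=np.zeros(3)
    for p,u,v in obs:
        o,d=ray(p,u,v);M=np.eye(3)-np.outer(d,d);A+=M;b+=M@o
    X=np.linalg.solve(A,b);return X,[proj(p,X)-[u,v] for p,u,v in obs]
E
python3 - <<'E'
from h import *
for n in ["side","top","wrist"]:
    p=robot.read_camera(n);cv2.imwrite(f"pics/{n}0.png",p["img"])
    o,d=ray(p,p["cx"],p["cy"]);print(n,p["vfov"],o.round(3),d.round(3))
    for t in ["canister","handle_grip","stand","hoop_top","mat","bottle","tank","beaker"]:
        print(t,[(round(r["score"],2),(np.array(r["position"])[::-1]*[640,480]).round().tolist()) for r in robot.pinpoint(t,p)])
s=robot.read_state();print(s["t"],s["tool_pos"],s["orientation"],s["opening"])
E
```

```text
side 42.506327992117406 [0.35  1.174 1.465] [ 0.172 -0.668 -0.723]
canister [(0.97, [327.0, 308.0]), (0.62, [277.0, 363.0]), (0.37, [358.0, 243.0])]
handle_grip [(0.68, [369.0, 280.0]), (0.61, [238.0, 420.0]), (0.58, [342.0, 439.0])]
stand [(0.57, [332.0, 327.0]), (0.23, [375.0, 182.0])]
hoop_top [(0.8, [362.0, 241.0])]
mat [(0.7, [346.0, 223.0]), (0.47, [358.0, 242.0])]
bottle [(0.55, [273.0, 272.0])]
tank [(0.88, [342.0, 439.0]), (0.41, [275.0, 272.0])]
beaker [(0.62, [377.0, 180.0]), (0.35, [348.0, 226.0])]
top 49.33551852611115 [0.385 0.012 1.637] [ 0.167 -0.005 -0.986]
canister [(0.66, [267.0, 268.0]), (0.55, [211.0, 231.0])]
handle_grip [(0.6, [155.0, 216.0])]
stand [(0.59, [273.0, 266.0])]
hoop_top [(0.77, [258.0, 275.0])]
mat [(0.6, [406.0, 255.0])]
bottle [(0.83, [324.0, 204.0])]
tank [(0.98, [166.0, 296.0])]
beaker [(0.74, [479.0, 279.0])]
wrist 64.05432593839285 [0.159 0.585 0.385] [ 0.266 -0.113 -0.957]
canister []
handle_grip []
stand []
hoop_top []
mat [(0.17, [358.0, 409.0])]
bottle []
tank [(0.94, [356.0, 406.0])]
beaker []
1.35 [0.23354183 0.55271047 0.21865242] [-2.61831009e+00 -1.73608405e+00 -7.53816090e-05] 0.09287402931932542
```

View pics/side0.png

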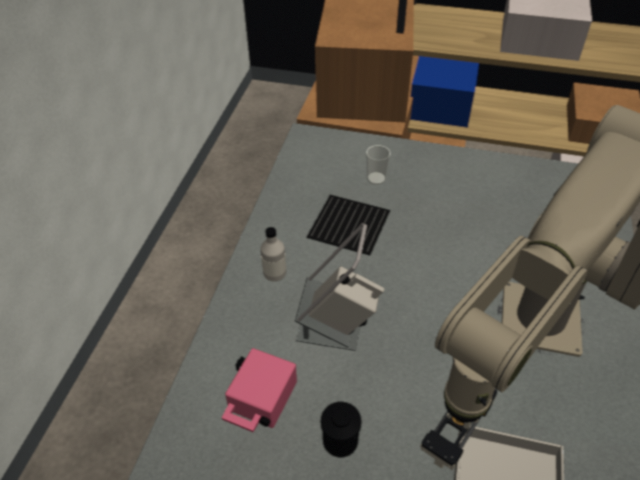

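View pics/top0.png

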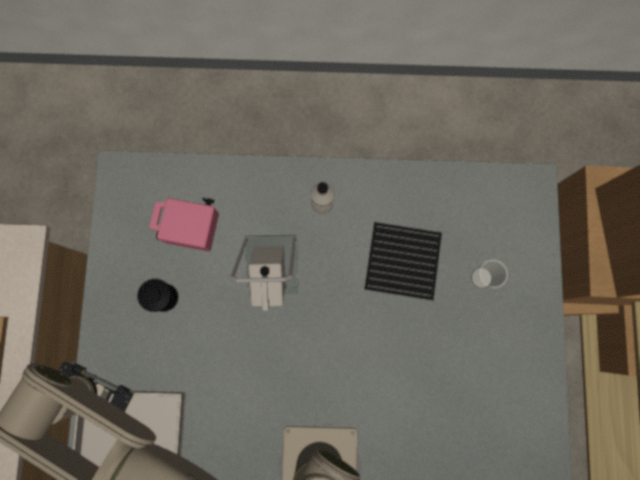

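View pics/wrist0.png

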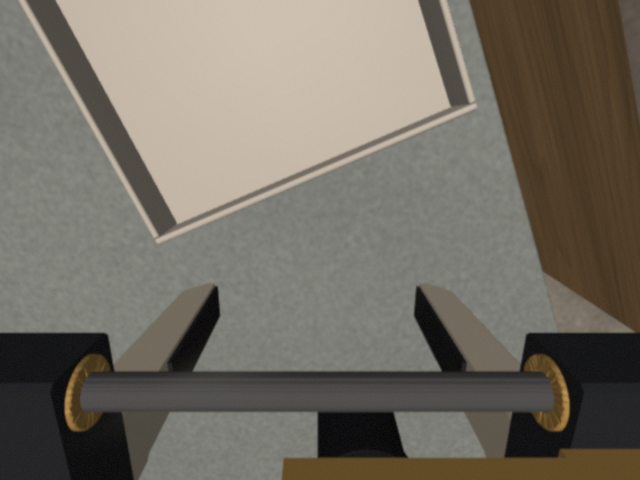

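Candidates for the canister: the white leaning one on the grey stand (side 345,300; top 265,272) and the pink look-alike lying down (side 262,387; top 187,223), which I rule out. The white tray (side 505,460) and the white bottle (side 273,258) are not it either. The mat is at top (404,261), and the tank, beaker and bottle stand clear of it. Next I'll check this in a close crop.

```bash
python3 - <<'E'
from h import *
a=cv2.imread("pics/side0.png")[210:360,280:400];cv2.imwrite("pics/c_side.png",cv2.resize(a,None,fx=4,fy=4,interpolation=cv2.INTER_CUBIC))
a=cv2.imread("pics/top0.png")[215:325,215:310];cv2.imwrite("pics/c_top.png",cv2.resize(a,None,fx=5,fy=5,interpolation=cv2.INTER_CUBIC))
s=robot.read_state();Rt=R.from_rotvec(s["orientation"]).as_matrix();print(Rt.round(3))
p=robot.read_camera("wrist");E=np.array(p["extrinsics"]);o=-E[:3,:3].T@E[:3,3];print("cam in tool",Rt.T@(o-s["tool_pos"]))
p=robot.read_camera("top")
for c in [(375,223),(441,233),(433,299),(365,290)]: print(atz(p,*c,0.005).round(3))
for n,c in dict(bottle=(322,187),tank=(155,294),beaker=(480,278)).items(): print(n,atz(p,*c,dict(bottle=.19,tank=.125,beaker=0)[n]).round(3))
E
```

```text
[[ 0.389  0.921  0.   ]
 [ 0.921 -0.389  0.   ]
 [ 0.     0.    -1.   ]]
cam in tool [ 0.00121173 -0.08133583 -0.1659906 ]
[ 0.738 -0.157  0.005]
[ 0.711 -0.367  0.005]
[ 0.501 -0.341  0.005]
[ 0.523 -0.128  0.005]
bottle [0.798 0.016 0.19 ]
tank [0.483 0.487 0.125]
beaker [ 0.572 -0.491  0.   ]
```

View pics/c_side.png

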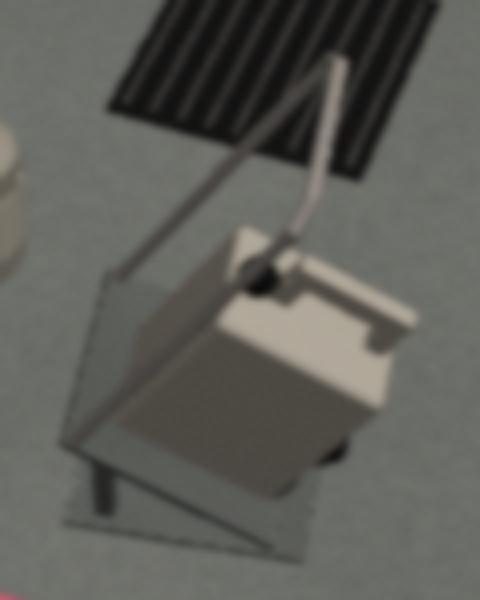

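View pics/c_top.png

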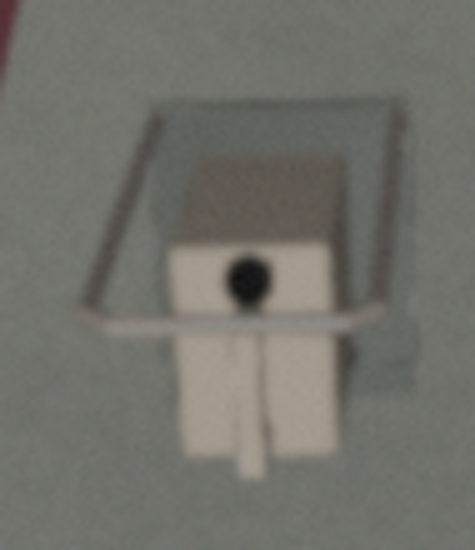

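```bash
cat > fit.py <<'E'
from h import *
from scipy.optimize import least_squares
def T(p,X):  # p: x,y (of underside centre), yaw, pitch lean, z
    Rm=R.from_euler('z',p[2]).as_matrix()@R.from_euler('y',-p[3]).as_matrix()
    return Rm@np.array(X)+[p[0],p[1],p[4]]
E
python3 - <<'E'
from fit import *
pt=robot.read_camera("top");ps=robot.read_camera("side")
t=lambda U,V:(U/5+214.6,V/5+214.6); s=lambda U,V:(U/4+279.6,V/4+209.6)
obs=[(pt,t(172,246),(.065,.045,.15)),(pt,t(331,246),(.065,-.045,.15)),(pt,t(184,458),(-.065,.045,.15)),(pt,t(337,456),(-.065,-.045,.15)),
(pt,t(250,282),(.048,0,.164)),(pt,t(252,477),(-.054,0,.192)),
(ps,s(218,323),(.065,.045,.15)),(ps,s(381,408),(-.065,.045,.15)),(ps,s(239,228),(.065,-.045,.15)),(ps,s(408,330),(-.054,.007,.192)),(ps,s(417,318),(-.054,-.007,.192)),(ps,s(265,276),(.048,0,.164))]
hoop=[(pt,t(88,320),(.085,.072,.3)),(pt,t(376,316),(.085,-.072,.3)),(ps,s(340,58),(.085,-.072,.3))]
for nm,O in (("can",obs),("hoop",hoop),("both",obs+hoop)):
    f=lambda p:np.concatenate([proj(c,T(p,X))-uv for c,uv,X in O])
    g=(lambda p:np.r_[f(p),(p[3]-np.pi/6)*1000,(p[4]-.06)*3000]) if nm!="can" else f
    r=least_squares(g,[.65,.12,0,.52,.06],loss="soft_l1");print(nm,r.x.round(4),np.degrees(r.x[2:4]).round(1));print(f(r.x).reshape(-1,2).round(1).tolist())
    print("grip",T(r.x,(-.01,0,.182)).round(4),"hoop",T(r.x,(.085,0,.3)).round(4))
E
```

```text
can [0.5887 0.1666 0.0396 0.5318 0.0544] [ 2.3 30.5]
[[-0.7, 0.0], [0.4, -0.3], [-0.5, 0.1], [0.8, 0.1], [-0.0, 0.4], [0.3, -0.4], [-0.7, 0.7], [0.5, 1.6], [0.4, -1.7], [1.2, 0.6], [-0.4, -0.5], [-1.0, -0.5]]
grip [0.4879 0.1626 0.2062] hoop [0.5099 0.1634 0.3561]
hoop [0.5898 0.1617 0.0382 0.5236 0.06  ] [ 2.2 30. ]
[[-1.2, -0.0], [0.2, 0.3], [-0.2, -3.2]]
grip [0.4902 0.1579 0.2126] hoop [0.5135 0.1587 0.3623]
both [0.5877 0.1669 0.0383 0.5236 0.0598] [ 2.2 30. ]
[[-1.1, -0.4], [0.1, -0.6], [-1.0, 0.0], [0.4, 0.1], [-0.4, 0.1], [-0.1, -0.5], [-0.8, -0.6], [0.7, 0.3], [0.3, -3.0], [1.2, -0.8], [-0.3, -1.9], [-1.1, -1.8], [-3.4, 0.8], [-2.0, 1.1], [0.3, -1.6]]
grip [0.4881 0.1631 0.2125] hoop [0.5113 0.164  0.3621]
```

The crops show the white canister on the stand, with its handle bar pointing towards the robot: front end at top (265,310), cap at (265,271). The fit puts the grip point near (0.488, 0.163, 0.21), yaw about 2.2°, and the hoop bar about 23 mm behind it and 150 mm above it. The tool can only point straight down, so I'll grip the forward end of the bar, which keeps the body clear of the hoop. First I'll move to a viewing pose.

Request:
jog_arm(commands=[-1, 0, 0, -0.0367, 0, -1, 0, 0, -0.0367, 0, -1, 0, 0, -0.0367, 0, -1, -0.0237, 0.0205, 0, 0, -1, -0.0237, 0.0205, 0, 0, -1, -0.0237, 0.0205, 0, 0, -1, -0.0237, 0.0205, 0, 0, -1, -0.0237, 0.0205, 0, 0, -1, -0.0237, 0.0205, 0, 0, -1, -0.0237, 0.0205, 0, 0, -1, -0.0237, 0.0205, 0, 0, -1, -0.0237, 0.0205, 0, 0, -1, -0.0237, 0.0205, 0, 0, -1, -0.0237, 0.0205, 0, 0, -1, -0.0237, 0.0205, 0, 0, -1, -0.0237, 0.0205, 0, 0, -1, 0, 0, 0, -6.27, -1, 0, 0, 0, -6.27, -1, 0, 0, 0, -6.27, -1, 0, 0, 0, -6.27])

```text
t: 3.22
tool_pos: [0.3592, 0.1648, 0.3289]
orientation: [2.174, 2.268, 0.001]
force: [-0.2, 0.0, 0.2]
opening: 0.0934
```

```bash
python3 - <<'E'
from fit import *
s=robot.read_state();print(s["t"],s["tool_pos"],R.from_rotvec(s["orientation"]).as_matrix().round(3).tolist(),s["q"])
for n in ["wrist","side","top"]:
    p=robot.read_camera(n);cv2.imwrite(f"pics/{n}1.png",p["img"])
    if n=="wrist":
        b=[.5877,.1669,.0383,.5236,.0598]
        for X in [(-.065,.045,.15),(-.065,-.045,.15),(-.054,0,.192),(.034,0,.192),(.085,0,.3)]:print(X,proj(p,T(b,X)).round(1))
E
```

```text
3.2167 [0.35922181 0.16476852 0.32892342] [[-0.042, 0.999, 0.0], [0.999, 0.042, 0.0], [0.0, 0.0, -1.0]] [ 3.00141442e-01 -4.55063306e-01  1.81292192e+00 -9.07772764e-06
  1.78324453e+00 -1.31291395e+00]
(-0.065, 0.045, 0.15) [354.3 313.2]
(-0.065, -0.045, 0.15) [262.1 313.1]
(-0.054, 0, 0.192) [307.2 324.2]
(0.034, 0, 0.192) [306.4 435.3]
(0.085, 0, 0.3) [300.5 602.5]
```

View pics/wrist1.png

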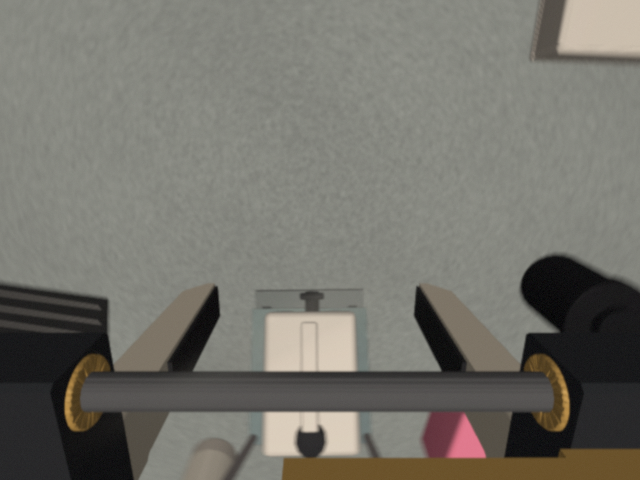

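View pics/side1.png

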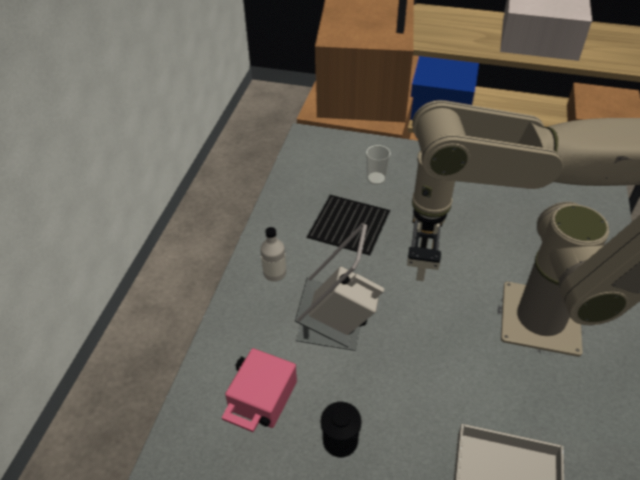

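View pics/top1.png

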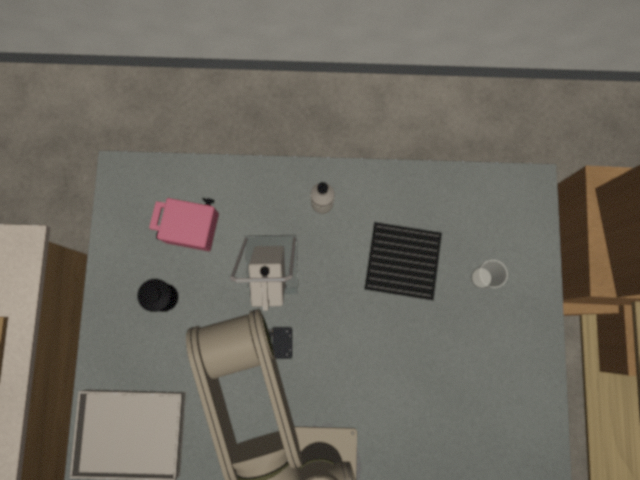

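The wrist view shows the handle front end at (310,323), against a prediction of (307,324), so the fit holds to about 2 mm. I'll descend in front of the handle and come forward until just short of the grip.

Request:
jog_arm(commands=[-1, 0, 0, 0.025, 0, -1, 0, 0, 0.025, 0, -1, 0, 0, 0.025, 0, -1, 0, 0, 0.025, 0, -1, 0, 0, 0.025, 0, -1, 0, 0, 0.027, 0, -1, -0.001, 0.02, 0, 0, -1, -0.001, 0.02, 0, 0, -1, -0.001, 0.02, 0, 0, -1, -0.001, 0.02, 0, 0, -1, 0, 0, 0, 0])

```text
t: 4.28
tool_pos: [0.4415, 0.164, 0.1766]
orientation: [2.184, 2.258, 0.001]
force: [0.1, 1.1, -0.3]
opening: 0.0934
```

```bash
python3 - <<'E'
from fit import *
b=[.5877,.1669,.0383,.5236,.0598]
s=robot.read_state();print(s["t"],s["tool_pos"])
for n,c in [("wrist",(0,480,0,640)),("side",(120,330,300,520)),("top",(230,370,200,340))]:
    p=robot.read_camera(n);im=p["img"].copy()
    a=im[c[0]:c[1],c[2]:c[3]];k=1 if n=="wrist" else 3.5 if n=="top" else 2.8
    cv2.imwrite(f"pics/{n}2.png",cv2.resize(a,None,fx=k,fy=k,interpolation=cv2.INTER_CUBIC))
    if n=="wrist":
        for X in [(-.065,.045,.15),(-.065,-.045,.15),(-.054,0,.192),(.034,0,.192),(.085,0,.3)]:print(X,proj(p,T(b,X)).round(1))
E
```

```text
4.2833 [0.44149564 0.16404592 0.17656624]
(-0.065, 0.045, 0.15) [393.6 309.5]
(-0.065, -0.045, 0.15) [225.3 310.5]
(-0.054, 0, 0.192) [307.3 331.8]
(0.034, 0, 0.192) [307.4 576.8]
(0.085, 0, 0.3) [ 264.2 2540.2]
```

View pics/wrist2.png

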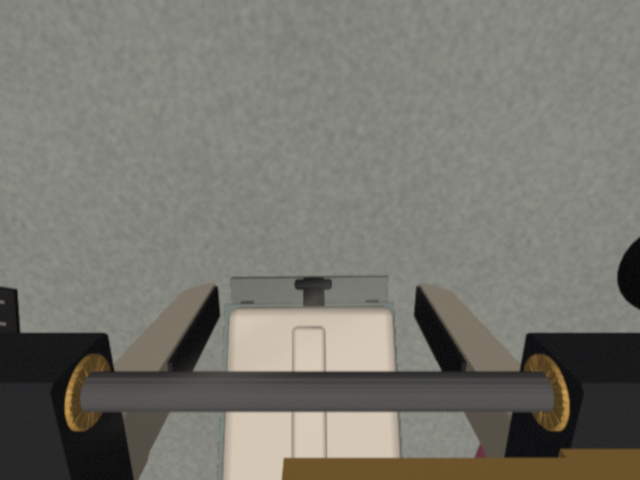

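View pics/side2.png

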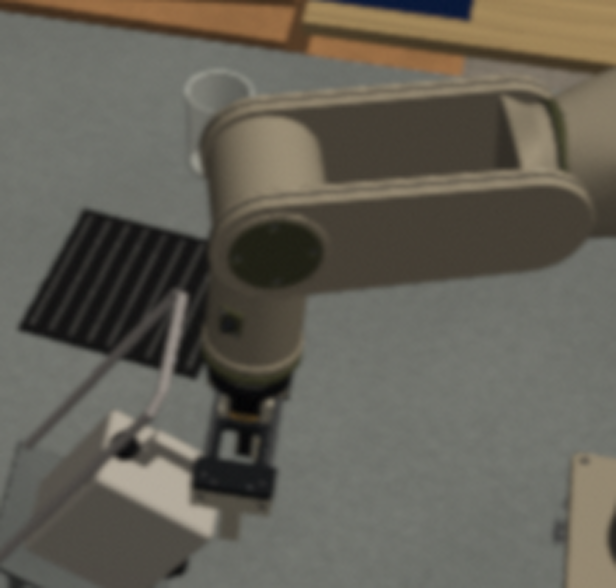

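View pics/top2.png

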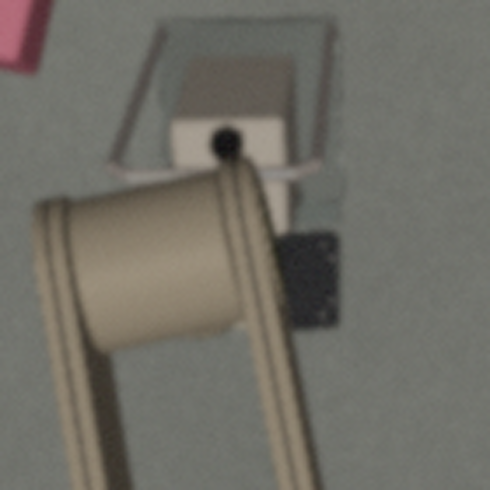

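```bash
python3 - <<'E'
from fit import *
b=[.5877,.1669,.0383,.5236,.0598]
p=robot.read_camera("side")
for z in (.195,.26,.30,.33,.36,.4,.45,.5,.55):
    for dx in (0,.0375,.055): print(z,dx,((proj(p,[.4415+dx,.164,z])-[300,120])*2.8).round(),end=' ')
    print()
print("hoop",[((proj(p,T(b,(.085,y,.3)))-[300,120])*2.8).round().tolist() for y in (-.072,0,.072)])
pt=robot.read_camera("top")
for z in (.4,.45,.5,.55): print(z,atz(pt,200/3.5+200,163/3.5+230,z).round(3),atz(pt,240/3.5+200,155/3.5+230,z).round(3))
E
```

```text
0.195 0 [236. 479.] 0.195 0.0375 [196. 472.] 0.195 0.055 [178. 469.] 
0.26 0 [241. 435.] 0.26 0.0375 [200. 427.] 0.26 0.055 [181. 424.] 
0.3 0 [244. 406.] 0.3 0.0375 [202. 398.] 0.3 0.055 [183. 395.] 
0.33 0 [246. 383.] 0.33 0.0375 [204. 376.] 0.33 0.055 [184. 373.] 
0.36 0 [248. 360.] 0.36 0.0375 [205. 353.] 0.36 0.055 [186. 350.] 
0.4 0 [252. 329.] 0.4 0.0375 [208. 321.] 0.4 0.055 [188. 318.] 
0.45 0 [256. 287.] 0.45 0.0375 [211. 280.] 0.45 0.055 [190. 276.] 
0.5 0 [260. 243.] 0.5 0.0375 [214. 236.] 0.5 0.055 [193. 232.] 
0.55 0 [265. 197.] 0.55 0.0375 [218. 190.] 0.55 0.055 [196. 186.] 
hoop [[182.0, 287.0], [169.0, 345.0], [155.0, 407.0]]
0.4 [0.514 0.163 0.4  ] [0.52  0.136 0.4  ]
0.45 [0.508 0.156 0.45 ] [0.514 0.131 0.45 ]
0.5 [0.503 0.15  0.5  ] [0.509 0.126 0.5  ]
0.55 [0.498 0.144 0.55 ] [0.504 0.121 0.55 ]
```

At z≈0.36 the wrist cylinder's edge is about 40 mm off axis. The hoop rod's front face is at x≈0.506, so gripping at x≈0.459 leaves about 7 mm and is still on the bar.

Request:
jog_arm(commands=[-1, 0.0003, 0.006, 0, 0, -1, 0.0003, 0.006, 0, 0, -1, 0.0002, 0.0055, 0, 0, -1, 0, 0, 0, 0, 0, 0, 0, 0, 0, 0.6, 0, 0, 0, 0, 1, 0, 0, 0, 0, 1, 0, 0, 0, 0, 1, 0, 0, 0, 0, 1, 0, 0, 0, 0, 1, 0, 0, 0, 0, 1, 0, 0, 0, 0, 1, 0, 0, 0, 0, 1, 0, 0, 0, 0], grip_force=60)

```text
t: 5.7
tool_pos: [0.4566, 0.1657, 0.1767]
orientation: [-2.179, -2.263, -0.0]
force: [0.2, 0.0, -0.4]
opening: 0.0309
```

```bash
cat > look.py <<'E'
from fit import *
import sys
tag=sys.argv[1]
s=robot.read_state();print(s["t"],np.round(s["tool_pos"],4),"F",np.round(s["force"],2),"M",np.round(s["wrist_torque"],3),s["opening"])
for n in ["wrist","side"]:
    p=robot.read_camera(n);im=p["img"]
    if n=="side":
        u,v=proj(p,s["tool_pos"]).astype(int);x0=max(0,min(u-100,440));y0=max(0,min(v-90,300))
        im=cv2.resize(im[y0:y0+180,x0:x0+200],None,fx=3,fy=3,interpolation=cv2.INTER_CUBIC);print("side off",x0,y0)
    cv2.imwrite(f"pics/{n}{tag}.png",im)
E
python3 look.py 3
```

```text
5.7 [0.4566 0.1657 0.1767] F [ 0.21  0.01 -0.38] M [-0.003 -0.013  0.04 ] 0.030947500420756297
side off 278 204
```

View pics/side3.png

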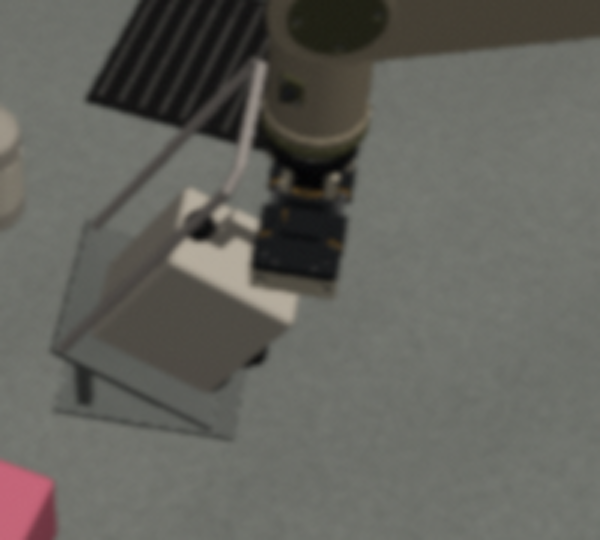

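View pics/wrist3.png

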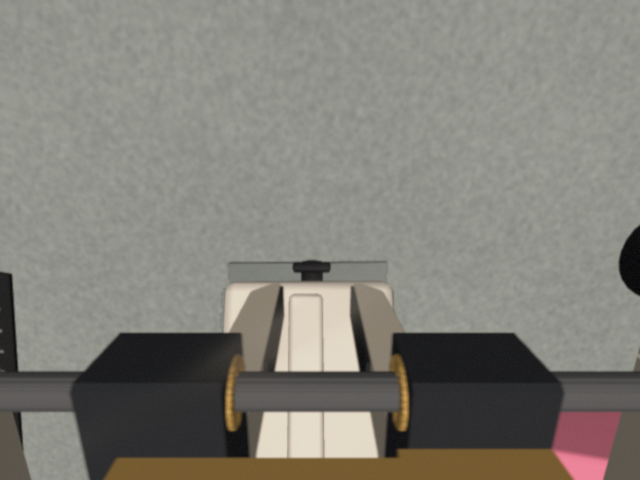

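The fingers are still closing (31 mm), and the bar (column 306) sits about 5 mm to the −y side of the jaw centre (column 318). I'll centre before closing.

Request:
jog_arm(commands=[0.3, -0.0025, 0.001, 0, 0, 0.3, -0.0025, 0.001, 0, 0, 1, 0, 0, 0, 0, 1, 0, 0, 0, 0, 1, 0, 0, 0, 0, 1, 0, 0, 0, 0, 1, 0, 0, 0, 0, 1, 0, 0, 0, 0, 1, 0, 0, 0, 0], grip_force=60)

```text
t: 6.55
tool_pos: [0.4589, 0.1608, 0.1767]
orientation: [2.179, 2.263, 0.0]
force: [0.6, 0.1, -1.2]
opening: 0.0138
```

```bash
python3 look.py 4
```

```text
6.55 [0.4589 0.1608 0.1767] F [ 0.61  0.15 -1.18] M [ 0.182 -0.219  0.093] 0.013849664652102488
side off 277 203
```

View pics/wrist4.png

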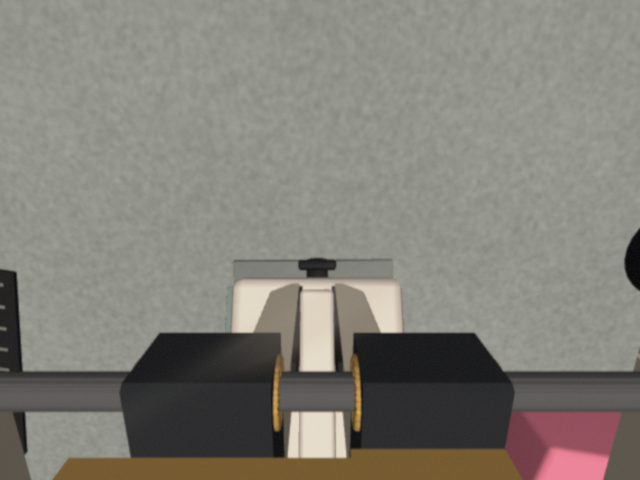

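The bar is centred and gripped (13.8 mm). I'll start lifting slowly along the canister's axis.

Request:
jog_arm(commands=[1, 0, -0.002, -0.0035, 0, 1, 0, -0.0025, -0.0043, 0, 1, 0, -0.0025, -0.0043, 0, 1, 0, -0.0025, -0.0043, 0, 1, 0, 0, 0, 0])

```text
t: 7.07
tool_pos: [0.4491, 0.1605, 0.1944]
orientation: [2.179, 2.263, 0.001]
force: [0.6, 0.1, -2.4]
opening: 0.0136
```

```bash
python3 look.py 5
```

```text
7.0667 [0.4491 0.1605 0.1944] F [ 0.6   0.07 -2.41] M [-0.013  0.118  0.034] 0.013601635276437452
side off 281 199
```

View pics/side5.png

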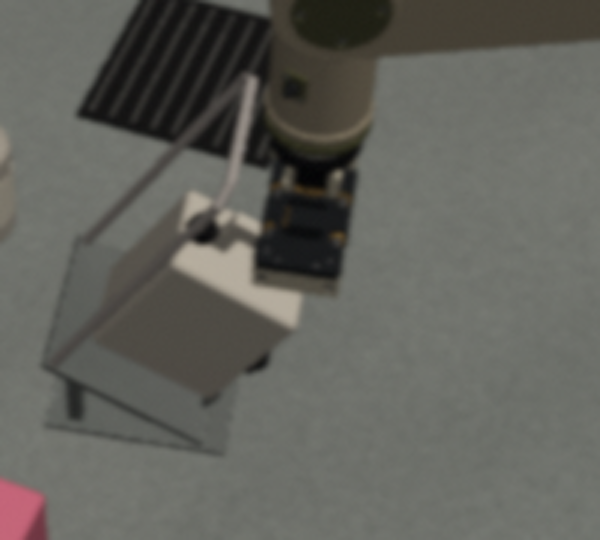

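View pics/wrist5.png

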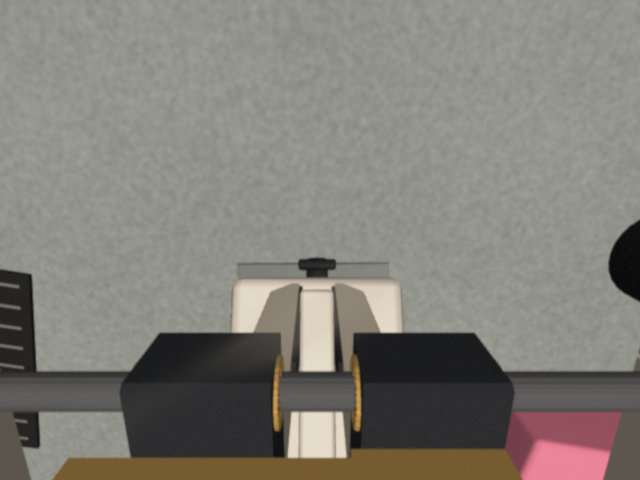

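It has lifted clear without slipping (F ≈ −2.4 N, opening steady). I'll carry on along the axis, then go sideways in front of the hoop.

Request:
jog_arm(commands=[1, 0, -0.004, -0.0069, 0, 1, 0, -0.005, -0.0087, 0, 1, 0, -0.006, -0.0104, 0, 1, 0, -0.006, -0.0104, 0, 1, 0, -0.006, -0.0104, 0, 1, 0, -0.006, -0.0104, 0, 1, 0, -0.006, -0.0104, 0, 1, 0, -0.006, -0.0104, 0, 1, 0, -0.006, -0.0104, 0, 1, 0, -0.005, -0.0087, 0, 1, 0, -0.003, -0.0052, 0, 1, 0, 0, 0, 0])

```text
t: 8.17
tool_pos: [0.3905, 0.1583, 0.2972]
orientation: [2.178, 2.263, 0.003]
force: [-0.1, -0.5, -2.8]
opening: 0.0132
```

```bash
python3 look.py 6
```

```text
8.1667 [0.3905 0.1583 0.2972] F [-0.08 -0.48 -2.82] M [-0.03   0.283  0.008] 0.013231187782142224
side off 307 177
```

View pics/side6.png

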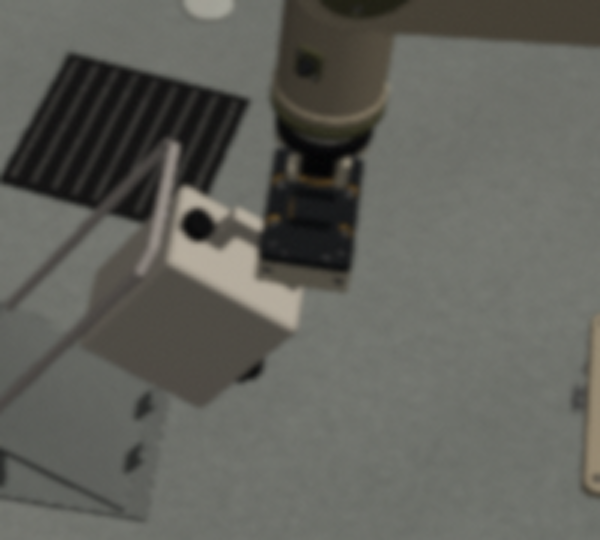

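View pics/wrist6.png

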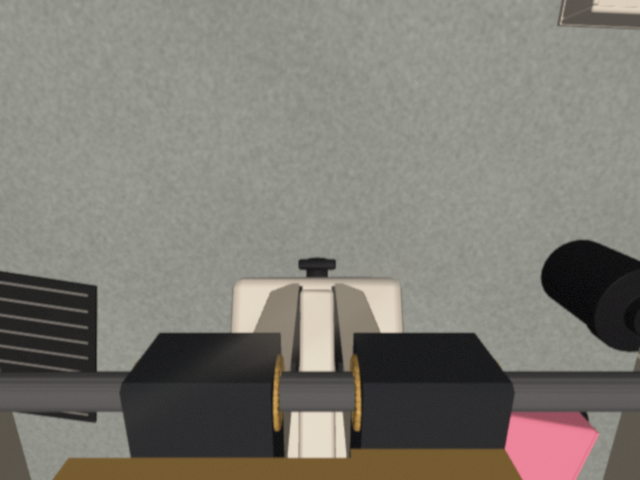

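The canister is free above the stand and still at its 30° lean. I'll back off from the hoop a little, then go sideways.

Request:
jog_arm(commands=[1, 0, -0.008, 0, 0, 1, 0, -0.012, 0, 0, 1, -0.01, -0.004, 0, 0, 1, -0.02, 0, 0, 0, 1, -0.03, 0, 0, 0, 1, -0.03, 0, 0, 0, 1, -0.03, 0, 0, 0, 1, -0.03, 0, 0, 0, 1, -0.03, 0, 0, 0, 1, -0.03, 0, 0, 0, 1, -0.03, 0, 0, 0, 1, -0.03, 0, 0, 0, 1, -0.03, 0, 0, 0, 1, -0.03, 0, 0, 0, 1, -0.03, 0, 0, 0, 1, -0.03, 0, 0, 0, 1, -0.02, 0, 0, 0, 1, -0.007, 0, 0, 0, 1, 0, 0, 0, 0])

```text
t: 9.85
tool_pos: [0.3812, -0.2608, 0.2945]
orientation: [-2.181, -2.259, 0.001]
force: [0.2, -0.5, -3.1]
opening: 0.0139
```

```bash
python3 look.py 7;python3 - <<'E'
from h import *
s=robot.read_state();print(R.from_rotvec(s["orientation"]).as_matrix().round(4).tolist(),np.round(s["q"],3))
cv2.imwrite("pics/top7.png",robot.read_camera("top")["img"])
E
```

```text
9.85 [ 0.3812 -0.2608  0.2945] F [ 0.21 -0.49 -3.13] M [ 0.035  0.249 -0.018] 0.013851981364116618
side off 331 72
[[-0.0374, 0.9993, -0.0008], [0.9993, 0.0374, 0.001], [0.0011, -0.0007, -1.0]] [-0.707 -0.268  1.731  0.     1.68  -2.316]
```

View pics/side7.png

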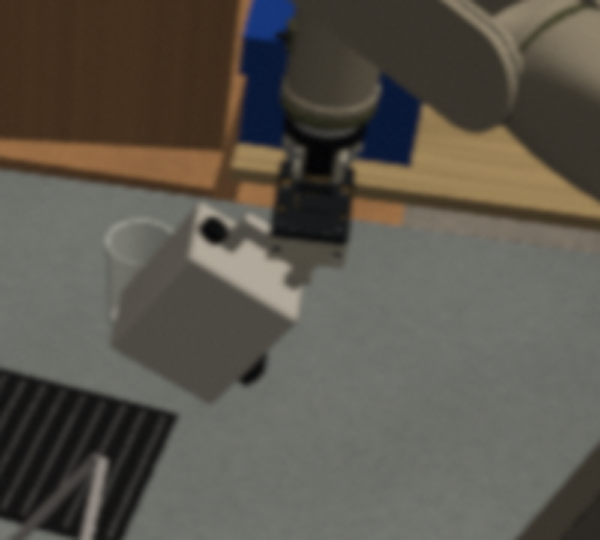

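View pics/wrist7.png

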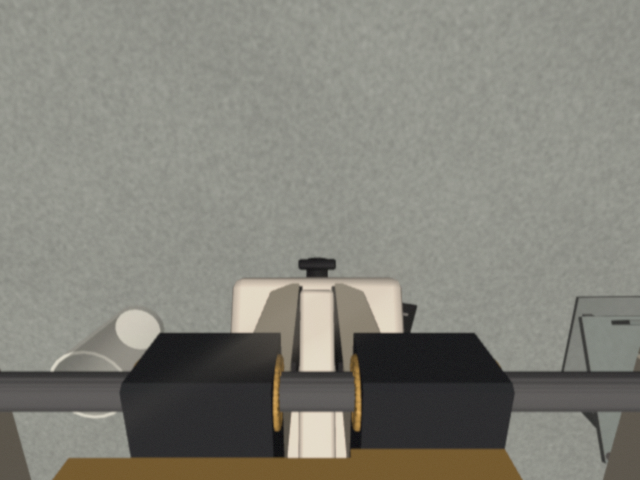

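View pics/top7.png

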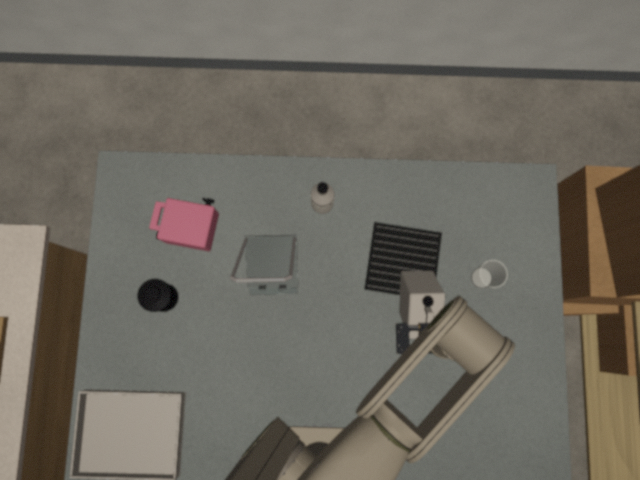

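```bash
python3 - <<'E'
from fit import *
p={n:robot.read_camera(n) for n in("side","wrist")}
sd=lambda U,V:(U/3+331-.33,V/3+72-.33)
O=[("side",sd(188,264),(.065,.045,.15)),("side",sd(299,322),(-.065,.045,.15)),("side",sd(200,203),(.065,-.045,.15)),("side",sd(111,345),(.065,.045,0)),("side",sd(211,403),(-.065,.045,0)),("side",sd(213,230),(.048,0,.164)),
("wrist",(232.5,279),(-.065,-.045,.15)),("wrist",(402.5,279),(-.065,.045,.15)),("wrist",(317,290),(-.054,0,.192))]
f=lambda q:np.concatenate([proj(p[c],T(q,X))-uv for c,uv,X in O])
r=least_squares(f,[.51,-.25,.04,.52,.14],loss="soft_l1");q=r.x
print(q.round(4),np.degrees(q[2:4]).round(1));print(f(q).reshape(-1,2).round(1).tolist())
s=robot.read_state();g=np.array(s["tool_pos"])+[0,0,.019]
Rm=R.from_euler('z',q[2]).as_matrix()@R.from_euler('y',-q[3]).as_matrix()
print("grip in canister",(Rm.T@(g-[q[0],q[1],q[4]])).round(4),"low edge z",T(q,(-.065,0,0)).round(4))
pm=robot.read_camera("top")
print([atz(pm,*c,.005).round(3).tolist() for c in [(375,223),(441,233),(365,290)]])
ps=p["side"]
im=cv2.cvtColor(ps["img"],cv2.COLOR_BGR2GRAY)[180:270,290:400];cv2.imwrite("pics/mat7.png",cv2.resize(im,None,fx=6,fy=6,interpolation=cv2.INTER_CUBIC))
E
```

```text
[ 0.5118 -0.2512  0.044   0.5322  0.177 ] [ 2.5 30.5]
[[-0.3, -2.6], [-0.6, 0.3], [-0.7, -1.4], [-2.9, 0.7], [-1.1, 1.9], [0.7, -1.1], [-0.3, -0.3], [-0.1, -1.4], [0.4, 0.6]]
grip in canister [-0.042  -0.0016  0.1843] low edge z [ 0.4559 -0.2536  0.144 ]
[[0.738, -0.157, 0.005], [0.711, -0.367, 0.005], [0.523, -0.128, 0.005]]
```

View pics/mat7.png

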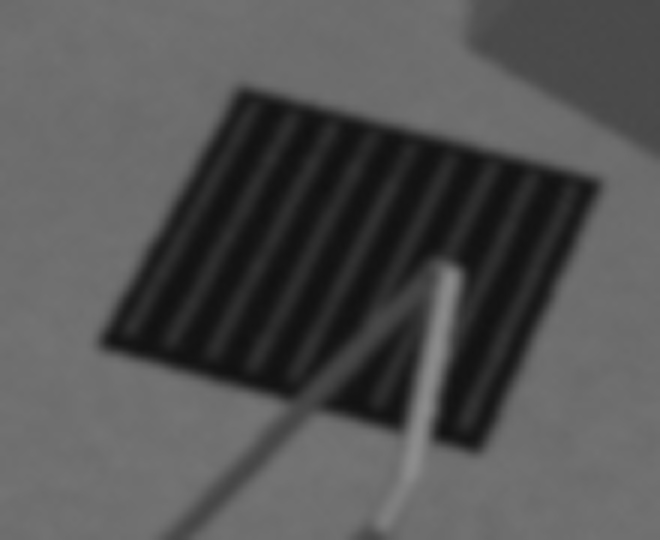

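```bash
python3 - <<'E'
from h import *
p=robot.read_camera("side")
c=[atz(p,u/6+289.6,v/6+179.6,.005) for u,v in [(240,88),(602,183),(482,450),(102,345)]]
print(np.round(c,3),np.mean(c,0).round(4))
pt=robot.read_camera("top");x,_=cv2.decomposeProjectionMatrix,0
e=pt["img"];m=cv2.imread("pics/top1.png");g=cv2.cvtColor(m,cv2.COLOR_BGR2GRAY)[210:310,350:455]
b=(cv2.GaussianBlur(g,(9,9),0)<70).astype(np.uint8);n,l,st,ce=cv2.connectedComponentsWithStats(b);i=1+np.argmax(st[1:,4])
r=cv2.minAreaRect(np.argwhere(l==i)[:,::-1].astype(np.float32));bx=cv2.boxPoints(r)+[350,210];q=[atz(pt,*k,.005) for k in bx];print(np.round(q,3),np.mean(q,0).round(4))
E
```

```text
[[ 0.713 -0.366  0.005]
 [ 0.496 -0.336  0.005]
 [ 0.524 -0.122  0.005]
 [ 0.739 -0.149  0.005]] [ 0.6182 -0.2431  0.005 ]
[[ 0.525 -0.124  0.005]
 [ 0.741 -0.154  0.005]
 [ 0.713 -0.373  0.005]
 [ 0.499 -0.339  0.005]] [ 0.6194 -0.2475  0.005 ]
```

Request:
jog_arm(commands=[1, 0.001, 0.01, 0, 0, 1, 0.001, 0.016, 0, 0, 1, 0.001, 0.018, 0, 0, 1, 0.001, 0.018, 0, 0, 1, 0.0015, 0.018, 0, 0, 1, 0.001, 0.014, 0, 0, 1, 0, 0.006, 0.008, 0, 1, 0, 0, 0.018, 0, 1, 0, 0, 0.018, 0, 1, 0, 0, 0.018, 0, 1, 0, 0, 0.018, 0, 1, 0, 0, 0.018, 0, 1, 0, 0, 0.016, 0, 1, 0, 0, 0.008, 0, 1, 0, 0, 0, 0])

```text
t: 11.5
tool_pos: [0.4804, -0.2481, 0.1705]
orientation: [-2.176, -2.26, 0.002]
force: [0.2, -0.5, -4.3]
opening: 0.0134
```

```bash
python3 look.py 8;python3 - <<'E'
from h import *
a=robot.read_camera("top")["img"][200:340,340:480]
cv2.imwrite("pics/top8.png",cv2.resize(a,None,fx=4,fy=4,interpolation=cv2.INTER_CUBIC))
E
```

```text
11.5 [ 0.4804 -0.2481  0.1705] F [ 0.16 -0.47 -4.3 ] M [ 0.038  0.244 -0.007] 0.01341354430140455
side off 294 101
```

View pics/side8.png

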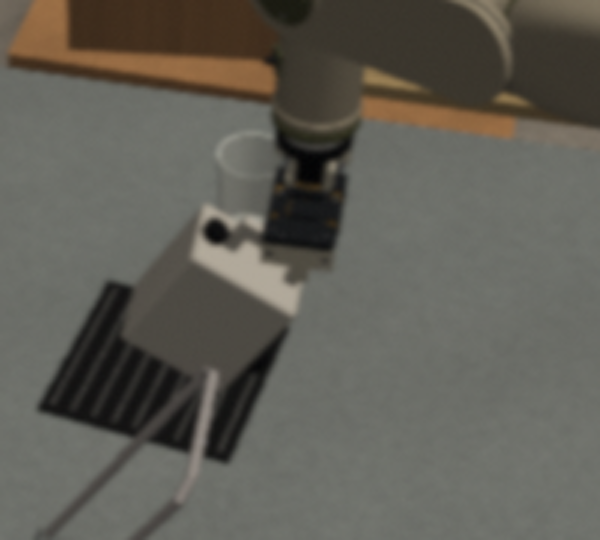

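View pics/top8.png

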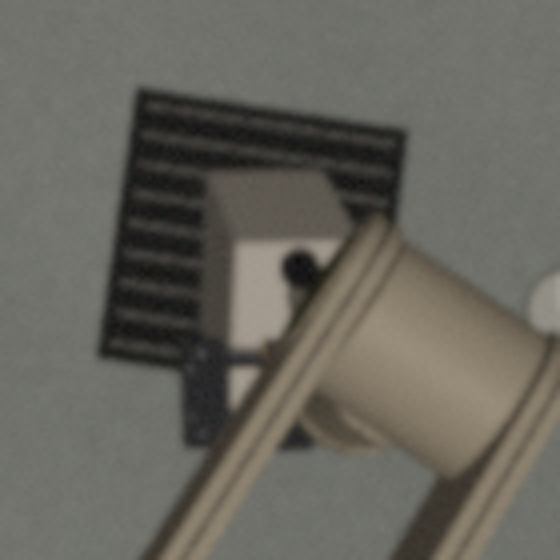

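View pics/wrist8.png

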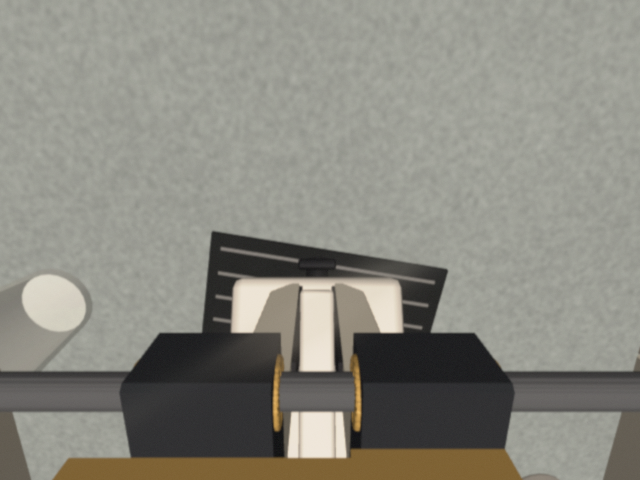

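Over the mat, still leaning, with the lower front edge about 15 mm above it. I'll lower gently and watch the force.

Request:
jog_arm(commands=[1, -0.0012, 0.0005, 0.0025, 0, 1, -0.0013, 0, 0.0025, 0, 1, 0, 0, 0.0025, 0, 1, 0, 0, 0.0025, 0, 1, 0, 0, 0.0015, 0, 1, 0, 0, 0, 0])

```text
t: 12.15
tool_pos: [0.4822, -0.2515, 0.1614]
orientation: [-2.178, -2.262, 0.0]
force: [-0.9, 0.4, -3.5]
opening: 0.0136
```

Request:
jog_arm(commands=[1, 0, 0, 0.001, 0, 1, 0, 0, 0.001, 0, 1, 0, 0, 0, 0])

```text
t: 12.4
tool_pos: [0.4824, -0.2516, 0.1597]
orientation: [-2.179, -2.263, 0.0]
force: [-0.1, 0.2, -1.6]
opening: 0.0138
```

Request:
jog_arm(commands=[1, 0, 0, 0.001, 0, 1, 0, 0, 0, 0])

```text
t: 12.57
tool_pos: [0.4824, -0.2516, 0.1588]
orientation: [-2.179, -2.263, 0.0]
force: [0.1, 1.0, -3.1]
opening: 0.0135
```

Request:
jog_arm(commands=[1, 0, 0, 0.001, 0, 1, 0, 0, 0.001, 0, 1, 0, 0, 0, 0])

```text
t: 12.82
tool_pos: [0.4824, -0.2516, 0.1567]
orientation: [-2.179, -2.263, 0.0]
force: [-0.1, -0.5, -2.7]
opening: 0.0136
```

```bash
python3 look.py 9
```

```text
12.8167 [ 0.4824 -0.2516  0.1567] F [-0.12 -0.48 -2.67] M [0.014 0.254 0.024] 0.013602397091375909
side off 293 104
```

Request:
jog_arm(commands=[1, 0, 0, 0.001, 0, 1, 0, 0, 0, 0])

```text
t: 13.08
tool_pos: [0.4824, -0.2516, 0.1558]
orientation: [-2.179, -2.263, 0.0]
force: [-0.1, 0.5, -4.0]
opening: 0.0133
```

```bash
python3 look.py 10
```

```text
13.0833 [ 0.4824 -0.2516  0.1558] F [-0.09  0.52 -4.02] M [-0.015  0.237  0.001] 0.013308295452662247
side off 293 104
```

View pics/side10.png

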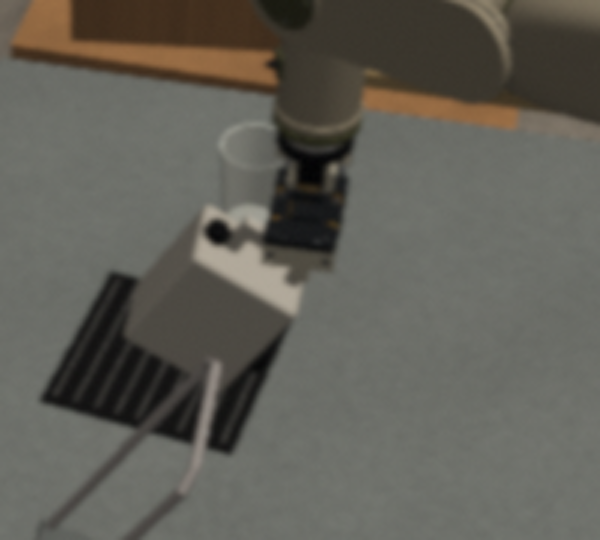

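Request:
jog_arm(commands=[1, 0, 0, 0.001, 0, 1, 0, 0, 0, 0])

```text
t: 13.35
tool_pos: [0.4824, -0.2516, 0.1548]
orientation: [-2.179, -2.263, 0.0]
force: [0.7, 0.2, -2.6]
opening: 0.0141
```

```bash
python3 -c "
from h import *
s=robot.read_state();print(np.round(s['force'],2),np.round(s['wrist_torque'],3))"
```

```text
[ 0.71  0.24 -2.58] [-0.034  0.238  0.02 ]
```

Request:
jog_arm(commands=[1, 0, 0, 0.001, 0, 1, 0, 0, 0, 0])

```text
t: 13.52
tool_pos: [0.4825, -0.2518, 0.1546]
orientation: [2.179, 2.263, -0.0]
force: [-2.9, 0.4, 2.7]
opening: 0.0139
```

```bash
python3 -c "
from h import *
s=robot.read_state();print(np.round(s['force'],2),np.round(s['wrist_torque'],3))"
```

```text
[-2.88  0.38  2.65] [ 0.312  0.689 -0.003]
```

Request:
jog_arm(commands=[1, 0, 0, 0.001, 0, 1, 0, 0, 0, 0])

```text
t: 13.68
tool_pos: [0.4827, -0.252, 0.1545]
orientation: [2.178, 2.262, -0.0]
force: [-6.6, 2.0, 10.3]
opening: 0.0135
```

```bash
python3 -c "
from h import *
s=robot.read_state();print(np.round(s['force'],2),np.round(s['wrist_torque'],3))"
```

```text
[-6.6   1.99 10.35] [0.631 1.273 0.037]
```

Contact starts at TCP z≈0.1547. I'll ease off 1 mm, then lighten the grip so the canister can pivot about the pads while I follow the arc that stands it upright about its front edge.

Request:
jog_arm(commands=[1, 0, 0, -0.001, 0, 1, 0, 0, 0, 0, 1, 0, 0, 0, 0], grip_force=30)

```text
t: 13.93
tool_pos: [0.4827, -0.2519, 0.1546]
orientation: [2.178, 2.262, 0.0]
force: [-2.7, 0.4, 5.1]
opening: 0.014
```

Request:
jog_arm(commands=[1, 0, 0, 0, 0, 1, 0, 0, 0, 0], grip_force=14)

```text
t: 14.1
tool_pos: [0.4828, -0.2519, 0.1545]
orientation: [2.178, 2.262, 0.0]
force: [-3.1, 0.7, 5.2]
opening: 0.014
```

```bash
python3 look.py 11
```

```text
14.1 [ 0.4828 -0.2519  0.1545] F [-3.06  0.74  5.21] M [0.218 0.6   0.023] 0.014018698662705288
side off 293 104
```

View pics/side11.png

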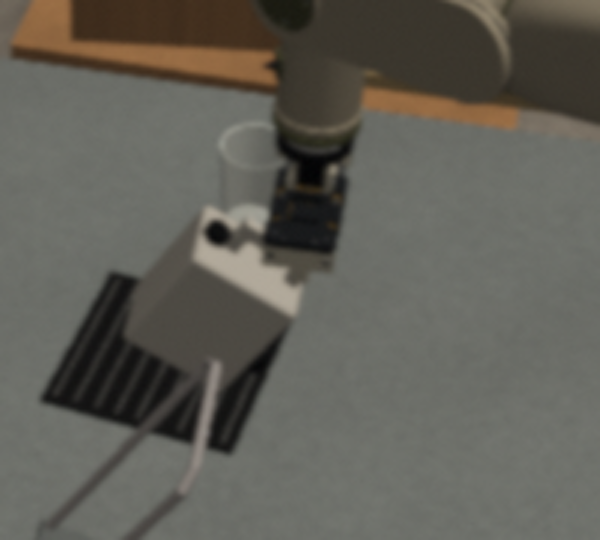

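Request:
jog_arm(commands=[1, 0, 0.002, -0.0014, 0, 1, 0, 0.003, -0.0013, 0, 1, 0, 0.0025, -0.001, 0, 1, 0, 0, 0, 0], grip_force=8)

```text
t: 14.53
tool_pos: [0.4907, -0.2513, 0.1577]
orientation: [2.178, 2.263, 0.001]
force: [0.8, -0.0, -0.5]
opening: 0.0141
```

```bash
python3 look.py 12
```

```text
14.5333 [ 0.4907 -0.2513  0.1577] F [ 0.76 -0.05 -0.5 ] M [-0.038 -0.046  0.043] 0.014129728335723851
side off 290 103
```

View pics/side12.png

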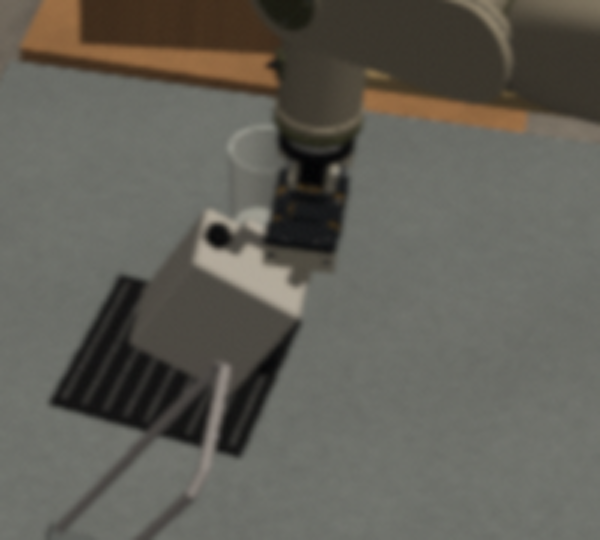

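View pics/wrist12.png

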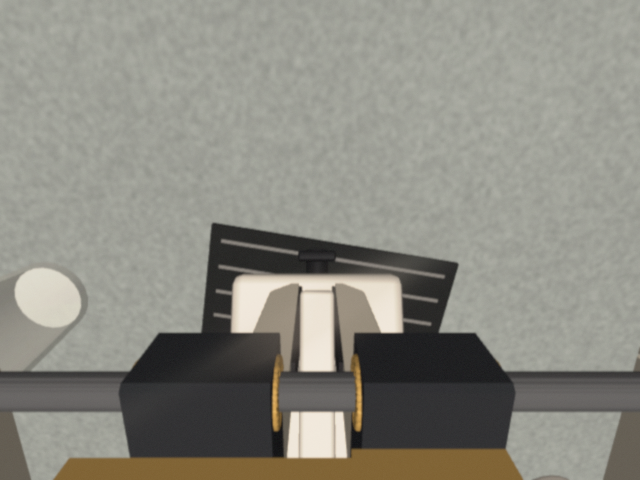

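The forces are near zero and the tap moved from row 263 to 256 in the wrist view, so the canister is pivoting about its front edge as planned. I'll continue along the arc.

Request:
jog_arm(commands=[1, 0, 0.003, -0.0011, 0, 1, 0, 0.003, -0.0011, 0, 1, 0, 0.003, -0.001, 0, 1, 0, 0.0031, -0.0009, 0, 1, 0, 0.003, -0.0009, 0, 1, 0, 0.0031, -0.0009, 0, 1, 0, 0.0031, -0.0008, 0, 1, 0, 0.0031, -0.0007, 0, 1, 0, 0.0031, -0.0007, 0, 1, 0, 0.0031, -0.0006, 0, 1, 0, 0.0031, -0.0006, 0, 1, 0, 0.0032, -0.0005, 0, 1, 0, 0, 0, 0])

```text
t: 15.72
tool_pos: [0.5274, -0.2499, 0.1676]
orientation: [2.178, 2.263, 0.0]
force: [1.0, -0.7, -1.6]
opening: 0.014
```

```bash
python3 look.py 13
```

```text
15.7167 [ 0.5274 -0.2499  0.1676] F [ 0.97 -0.69 -1.57] M [ 0.072 -0.142  0.017] 0.014024160007148059
side off 279 99
```

View pics/side13.png

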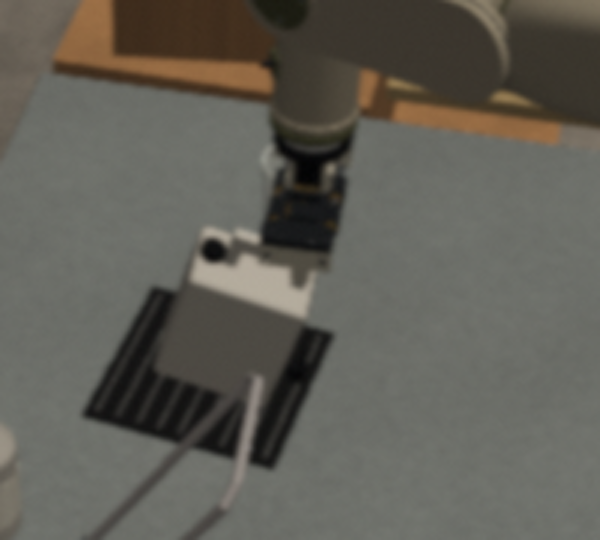

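View pics/wrist13.png

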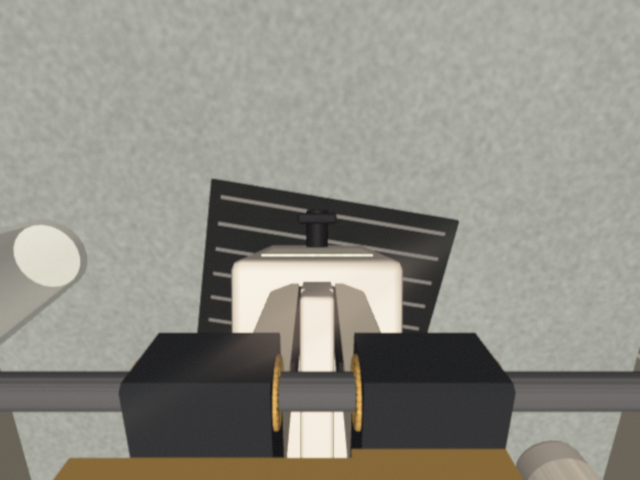

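Request:
jog_arm(commands=[1, 0, 0.0032, -0.0005, 0, 1, 0, 0.0032, -0.0004, 0, 1, 0, 0.0032, -0.0003, 0, 1, 0, 0.0032, -0.0003, 0, 1, 0, 0.0032, -0.0002, 0, 1, 0, 0.0032, -0.0002, 0, 1, 0, 0.0032, -0.0001, 0, 1, 0, 0.0032, -0.0001, 0, 1, 0, 0.0032, 0, 0, 1, 0, 0.0032, 0, 0, 1, 0, 0.0032, 0.0001, 0, 1, 0, 0.0032, 0.0001, 0, 1, 0, 0.0032, 0.0002, 0, 1, 0, 0, 0, 0])

```text
t: 16.98
tool_pos: [0.5688, -0.2483, 0.169]
orientation: [-2.179, -2.263, 0.0]
force: [-0.0, -0.2, -2.8]
opening: 0.014
```

```bash
python3 look.py 14
```

```text
16.9833 [ 0.5688 -0.2483  0.169 ] F [-0.02 -0.17 -2.81] M [-0.012  0.087 -0.081] 0.013957086893679081
side off 265 97
```

View pics/side14.png

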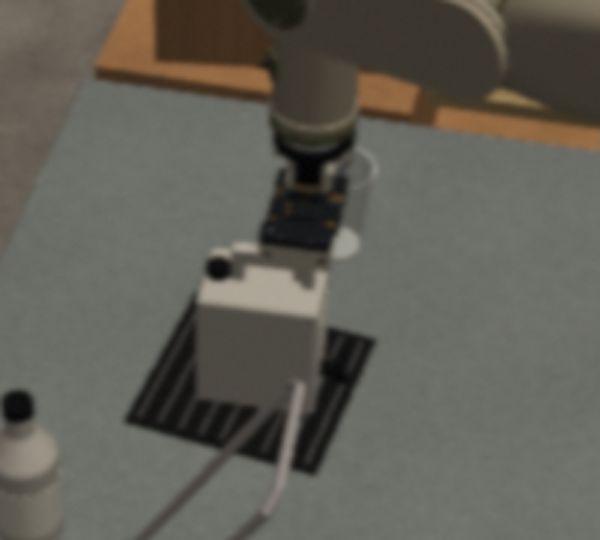

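View pics/wrist14.png

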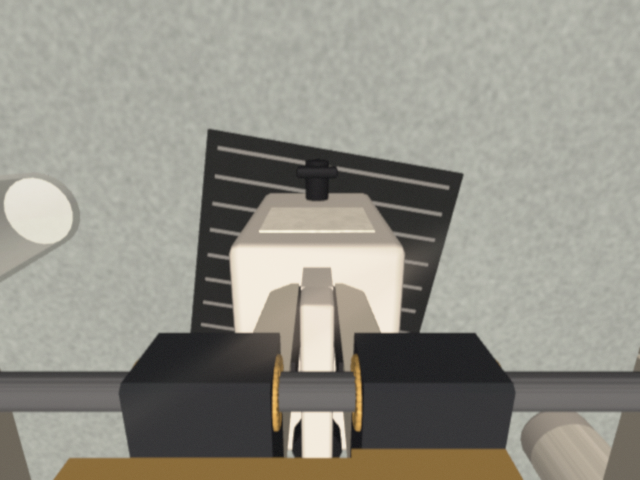

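```bash
cat > fit2.py <<'E'
from fit import *
p={n:robot.read_camera(n) for n in("side","wrist","top")}
def run(O,x0=[.61,-.247,.04,.0,.005]):
    f=lambda q:np.concatenate([proj(p[c],T(q,X))-uv for c,uv,X in O])
    q=least_squares(f,x0,loss="soft_l1").x
    print(q.round(4),np.degrees(q[2:4]).round(1));print(f(q).reshape(-1,2).round(1).tolist())
    s=robot.read_state();g=np.array(s["tool_pos"])+[0,0,.019]
    Rm=R.from_euler('z',q[2]).as_matrix()@R.from_euler('y',-q[3]).as_matrix()
    print("grip in can",(Rm.T@(g-[q[0],q[1],q[4]])).round(4),"zfront,zback",T(q,(-.065,0,0))[2].round(4),T(q,(.065,0,0))[2].round(4))
E
python3 - <<'E'
from fit2 import *
sd=lambda U,V:(U/3+265-.33,V/3+97-.33)
run([("side",sd(199,301),(.065,.045,.15)),("side",sd(320,318),(-.065,.045,.15)),("side",sd(197,400),(.065,.045,0)),("side",sd(310,412),(-.065,.045,0)),("side",sd(217,268),(.048,0,.164)),
("wrist",(232,246),(-.065,-.045,.15)),("wrist",(403,246),(-.065,.045,.15)),("wrist",(265,195),(-.065,-.045,0)),("wrist",(371,195),(-.065,.045,0)),("wrist",(317,270),(-.054,0,.192))])
E
```

```text
[ 0.6139 -0.2454  0.0352  0.0114 -0.0021] [2.  0.7]
[[-2.0, 0.8], [-1.1, 1.1], [-1.8, 1.0], [-0.5, 3.0], [0.1, -0.3], [-2.8, -1.7], [1.4, -1.5], [1.0, 0.1], [-3.8, 0.2], [-0.1, 29.1]]
grip in can [-0.0436 -0.0013  0.1907] zfront,zback -0.0029 -0.0014
```

Request:
jog_arm(commands=[1, 0, 0.003, 0.0002, 0, 1, 0, 0.003, 0.0003, 0, 1, 0, 0.001, 0.0003, 0, 1, 0, 0, 0, 0])

```text
t: 17.57
tool_pos: [0.5758, -0.2485, 0.1705]
orientation: [2.178, 2.262, 0.0]
force: [-5.3, 1.1, 8.9]
opening: 0.0139
```

```bash
python3 look.py 15
```

```text
17.5667 [ 0.5758 -0.2485  0.1705] F [-5.32  1.06  8.95] M [ 0.358  0.912 -0.037] 0.013855087065653101
side off 263 96
```

View pics/wrist15.png

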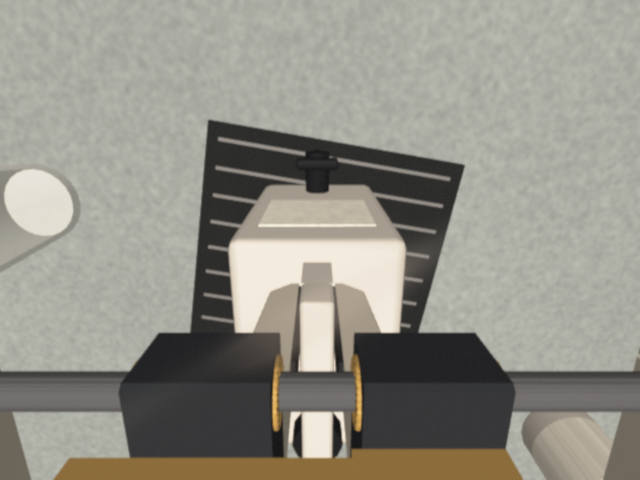

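View pics/side15.png

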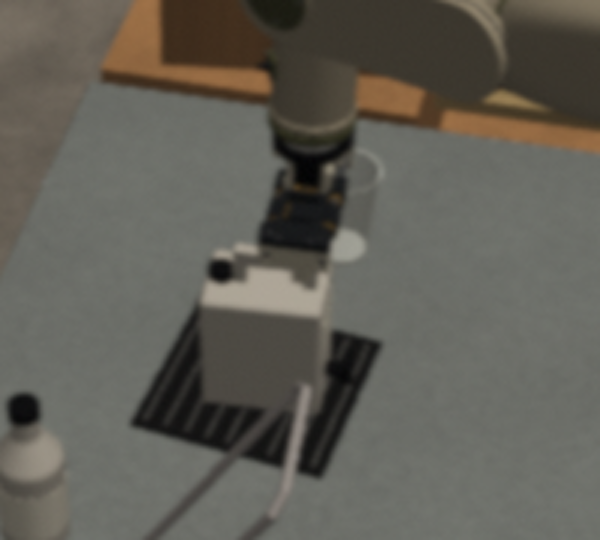

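Now upright on the mat, but the arm is pressing at about 10 N. I'll relieve that before opening.

Request:
jog_arm(commands=[1, 0, -0.001, -0.0006, 0, 1, 0, -0.001, -0.0004, 0, 1, 0, 0, 0, 0], grip_force=4)

```text
t: 17.92
tool_pos: [0.5733, -0.2483, 0.1695]
orientation: [2.179, 2.263, -0.0]
force: [-1.2, 0.5, 1.4]
opening: 0.0137
```

```bash
python3 look.py 16
```

```text
17.9167 [ 0.5733 -0.2483  0.1695] F [-1.22  0.53  1.37] M [0.023 0.146 0.026] 0.013697790076673799
side off 264 97
```

View pics/wrist16.png

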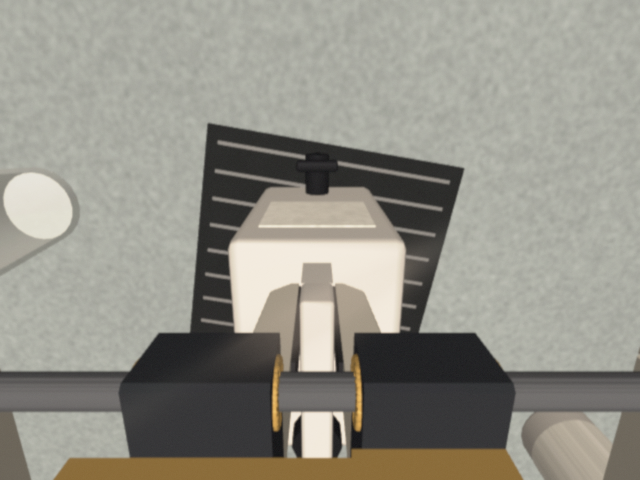

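```bash
python3 - <<'E'
from fit2 import *
s=robot.read_state();g=np.array(s["tool_pos"])+[0,0,.019]
for d in (-3,-2,-1,0,1,2,3):
    yaw=.038;a=np.radians(d)
    Rm=R.from_euler('z',yaw).as_matrix()@R.from_euler('y',-a).as_matrix()
    P=lambda X,c:proj(p[c],g+Rm@(np.array(X)-[-.042,0,.183])).round(1)
    print(d,P((-.103,0,.032),"wrist"),P((-.054,0,.192),"wrist"),P((-.065,-.045,.15),"wrist"),P((-.065,-.045,0),"wrist"),"side",P((.048,0,.164),"side"),P((.065,.045,.15),"side"),P((.065,.045,0),"side"),"zf,zb",[(g+Rm@(np.array([x,0,0])-[-.042,0,.183]))[2].round(4) for x in(-.065,.065)])
E
python3 - <<'E'
import cv2
a=cv2.imread("pics/side16.png")[200:460,150:420];cv2.imwrite("pics/s16z.png",cv2.resize(a,None,fx=2.2,fy=2.2,interpolation=cv2.INTER_CUBIC))
E
```

```text
-3 [314.7 139.8] [313.5 306.3] [221.8 243.2] [262.5 182. ] side [336.6 184.8] [328.7 197.2] [331.1 230.8] zf,zb [np.float64(0.007), np.float64(0.0002)]
-2 [314.7 143.3] [313.5 305.7] [222.1 244.1] [262.7 185.6] side [336.4 184.4] [328.5 196.7] [330.1 230.3] zf,zb [np.float64(0.0065), np.float64(0.0019)]
-1 [314.8 146.8] [313.5 305. ] [222.4 244.9] [262.9 189.2] side [336.3 184. ] [328.3 196.3] [329.2 229.8] zf,zb [np.float64(0.006), np.float64(0.0037)]
0 [314.8 150.3] [313.5 304.4] [222.7 245.8] [263.2 192.8] side [336.2 183.7] [328.1 195.8] [328.2 229.3] zf,zb [np.float64(0.0056), np.float64(0.0056)]
1 [314.8 153.7] [313.5 303.9] [222.9 246.6] [263.4 196.3] side [336.1 183.3] [328.  195.3] [327.3 228.7] zf,zb [np.float64(0.0052), np.float64(0.0075)]
2 [314.8 157.2] [313.5 303.3] [223.2 247.5] [263.6 199.9] side [336.  182.9] [327.8 194.9] [326.3 228.2] zf,zb [np.float64(0.0049), np.float64(0.0094)]
3 [314.8 160.6] [313.5 302.7] [223.5 248.4] [263.8 203.5] side [336.  182.5] [327.6 194.4] [325.4 227.6] zf,zb [np.float64(0.0046), np.float64(0.0114)]
```

View pics/s16z.png

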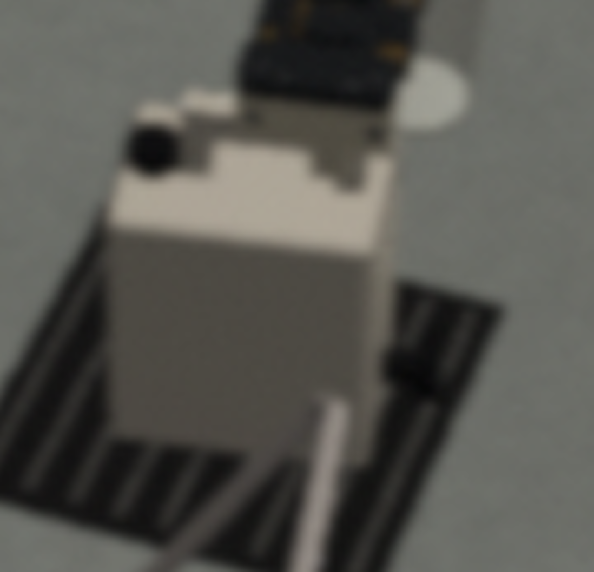

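The lean is within about 1°, the underside is at mat height, and the wrist force is near zero. Opening.

Request:
jog_arm(commands=[0.65, 0, 0, 0, 0, 0.6, 0, 0, 0, 0, 0.4, 0, 0, 0, 0, 0.2, 0, 0, 0, 0, 0, 0, 0, 0, 0, -0.2, 0, 0, 0, 0, -0.2, 0, 0, 0, 0, -0.2, 0, 0, 0, 0])

```text
t: 18.83
tool_pos: [0.5734, -0.2482, 0.1693]
orientation: [2.179, 2.263, -0.0]
force: [1.0, 0.3, 0.7]
opening: 0.0532
```

```bash
python3 look.py 17
```

```text
18.8333 [ 0.5734 -0.2482  0.1693] F [1.03 0.33 0.73] M [ 0.022 -0.01  -0.024] 0.05316862233365271
side off 264 97
```

View pics/wrist17.png

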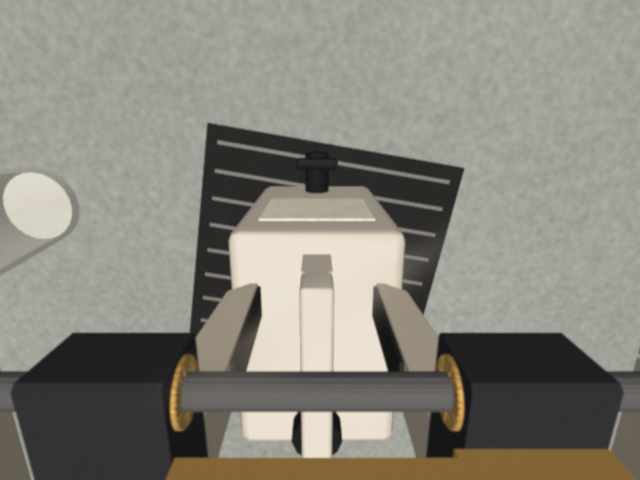

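The canister is standing free and stayed put. I'll raise the gripper, then move clear for the final look.

Request:
jog_arm(commands=[-0.2, 0, 0, -0.01, 0, -0.2, 0, 0, -0.015, 0, -0.2, 0, 0, -0.02, 0, -0.2, 0, 0, -0.02, 0, -0.2, 0, 0, -0.02, 0, -0.2, 0, 0, -0.025, 0, -0.2, 0, 0, -0.025, 0, -0.2, 0, 0, -0.025, 0, -0.2, 0, -0.02, 0, 0, -0.2, 0, -0.03, 0, 0, -0.2, 0, -0.03, 0, 0, -0.2, 0, -0.03, 0, 0, -0.2, 0, -0.03, 0, 0, -0.2, 0, -0.03, 0, 0, -0.2, 0, -0.02, 0, 0, -0.2, 0, 0, 0, 0])

```text
t: 20.27
tool_pos: [0.381, -0.2558, 0.3311]
orientation: [2.179, 2.26, -0.001]
force: [0.0, 0.6, -0.4]
opening: 0.0558
```

```bash
python3 - <<'E'
from h import *
s=robot.read_state();print(s["t"],s["tool_pos"],s["force"])
for n,c,k in [("side",(150,300,260,420),4),("top",(200,320,330,490),4)]:
    p=robot.read_camera(n);cv2.imwrite(f"pics/{n}18.png",p["img"]);cv2.imwrite(f"pics/{n}18z.png",cv2.resize(p["img"][c[0]:c[1],c[2]:c[3]],None,fx=k,fy=k,interpolation=cv2.INTER_CUBIC))
E
```

```text
20.2667 [ 0.38102441 -0.25575687  0.33109694] [ 0.03596192  0.64174827 -0.41228523]
```

View pics/side18z.png

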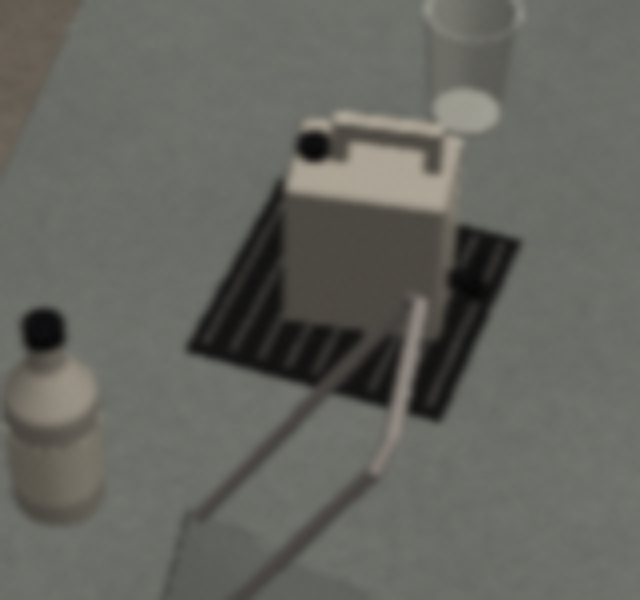

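View pics/top18z.png

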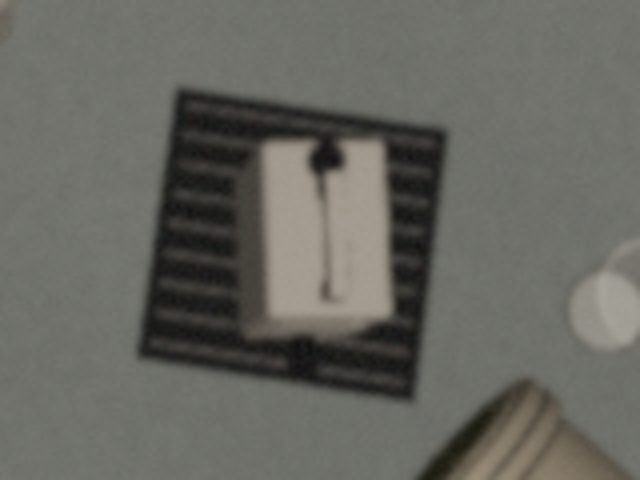

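View pics/top18.png

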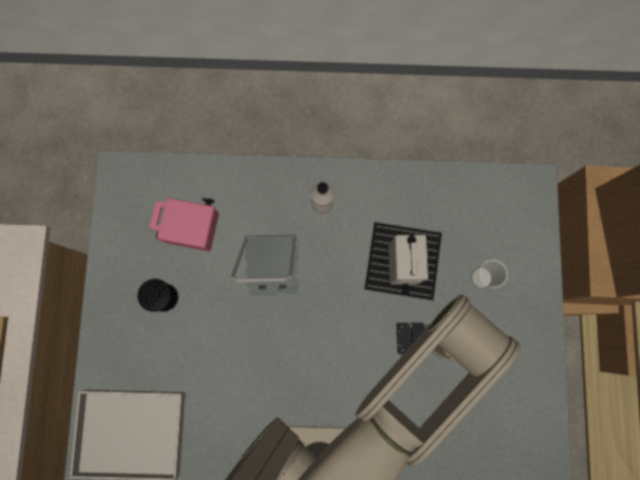

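```bash
python3 - <<'E'
from h import *
p=robot.read_camera("top")
c=[atz(p,u/4+329.6,v/4+199.6,.155) for u,v in [(258,140),(386,140),(393,318),(267,320)]]
print(np.round(c,3),np.mean(c,0).round(4))
m=[atz(p,u/4+329.6,v/4+199.6,.005) for u,v in [(180,90),(447,131),(411,399),(140,355)]]
print(np.round(m,3),np.mean(m,0).round(4))
E
```

```text
[[ 0.673 -0.197  0.155]
 [ 0.675 -0.289  0.155]
 [ 0.546 -0.294  0.155]
 [ 0.542 -0.204  0.155]] [ 0.6092 -0.246   0.155 ]
[[ 0.74  -0.155  0.005]
 [ 0.714 -0.369  0.005]
 [ 0.5   -0.339  0.005]
 [ 0.528 -0.127  0.005]] [ 0.6204 -0.2472  0.005 ]
```

The canister is upright on the mat, with its top centre at (0.609, −0.246) against a mat centre of (0.620, −0.247). It is free of the gripper, and the bystanders are at their original pixels. Handing in.

```bash
python3 -c "
from plant import robot
print(robot.close_job())"
```

```text
the job is handed in; nothing more can be done
None
```

The white canister is standing upright on the black mat, released, and the job was handed in at about 20 s of the 54 s allowed.

- **Grip and lift:** The tool could only point straight down. I gripped the front end of the handle bar so the gripper's body stayed clear of the hoop, then lifted the canister along its leaning axis.
- **Setting down:** I carried it to the mat still leaning and touched down on its front lower edge. Then I lightened the grip and followed the arc that stood it upright before opening.
- **Contact forces:** Net force peaked twice, at about 13 N when the edge first touched and about 11 N when it came upright. I eased off each time, and the wrist force was near zero when the gripper opened.
- **Final position:** The last pictures put the canister about 5–11 mm from the mat's centre, on the robot side. The two estimates disagree: 11 mm from its top face in the top camera, about 5 mm from where it was gripped. I did not regrip to correct this. It is also turned about 10° to the mat's edges.
- **Other things in the scene:** The lean was within about 1° just before release. The bottle, tank and beaker look unmoved in the final top view.

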